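Empty the pot press's catch tray, then hold its run lever at the third click

ROBOT

A 6-joint arm with a two-finger parallel gripper is mounted at the origin on the work surface. World frame = base frame: x ahead of the robot, y to its left, z up, the work surface at z = 0. Lengths are in m, angles in rad, forces in N, time in s.
With the tool pointing down it reaches from about 0.425 to 0.95 m from the base axis. Payload 3.5 kg.
Tool frame: the origin (TCP) lies on the centre line of the jaws, within the pads' length; the fingertips stand 14 mm ahead of it and the grasp point (between the pads) lies 5 mm behind it (ctrl.finger_overhang is the distance from the TCP to the fingertips, in m); z points along the fingers, y is the line along which they close (so a half turn about z gives the same grasp; the last joint's range is limited). The gripper opens to 85 mm and grips with 20 to 120 N. Pads are 22 mm wide; open, the fingers measure 114 mm over their backs; the gripper's body (76 mm by 85 mm) begins 54 mm behind the grasp point. The pads swing forward as they close: fully open they stand 13 mm farther back than shut.
Start: joints at [1.087, 0.286, 1.577, -0, 1.279, -0.15], TCP at [0.221, 0.638, 0.245] pointing down, gripper open.
Joint ranges: [-2.77, 2.77], [-0.9, 2.22], [0.21, 2.48], [-1.53, 4.67], [0.24, 2.81], [-2.84, 2.84]. Speed limits (rad/s): [2.79, 2.79, 3.14, 3.14, 3.14, 3.14].

INTERFACE

Orientations are given as a unit quaternion [x, y, z, w].
In Python, from plant import ctrl gives the robot as it stands.
- The arm moves only by the tool send_rows, never from a script. Its argument "moves" is text: rows parted by semicolons, each of 7 numbers parted by spaces: the turn, a rotation vector about the tool's x, y, z in units of 360 degrees (1.0 is 360 degrees), then the shift along the tool's x, y, z in units of 20 cm (1.0 is 20 cm), then the gripper's target within -1 to 1 (fully open at 1, half-way at 0, shut at -1). A call has 1 to 12 rows; each row is the pose to reach, as a shift and turn from the pose commanded when the call began, along the tool's axes at that moment, turning the shorter way round; what a row does not reach only later rows make up. A row lasts 1/8 s, in which the tool goes at most 62.5 mm and 10.7 degrees, less where a joint would pass 70% of its speed; a pose out of reach is approached as far as the arm can. A call with a number of a shift or a turn outside -1 to 1 is refused whole. A call with a gripper value outside its range is refused whole. The fingers move at their own pace and stop on an object; "newtons" is the grip in N (left out, the last holds). Time passes only in rows, so rows that repeat a pose let the fingers close. It gives the time, the measured TCP pose, the force, the opening and the grip force at its end, in the units of the state.
- ctrl.get_state(): the state, without advancing time (a new reading comes with each control period).
- ctrl.read_camera(name): name is "side" or "top" or "wrist"; returns a dict with "image" (384x512x3 uint8, red, green, blue), "fovy" (degrees; the focal length in pixels is half the picture's height over the tangent of half this angle, whatever the lens; pixels are square), "cx", "cy" (the principal point, pixels), "extrinsics" (4x4, takes a point from camera to world coordinates). Camera axes: x right, y up, looking along -z (the intrinsics and any distortion apply to the point x, -y, -z); pixel columns grow to the right and rows downward; lengths in m; the calibration is good to about 2 mm. A picture is of the moment at which its call begins. There is no depth.
- ctrl.sign_off(): hands the job in; it is judged then, once.
The state is a dict: "time": time; "qpos": joint angles; "dq": joint speeds; "joint_efforts": joint torques, N m; "eef_pos": TCP position; "tcp_rot": TCP orientation; "contact_force": force on the tool from outside, world axes, zero at the start; "wrist_torque": the same for the moment, N m; "opening": opening from 0.0 (shut) to 1.0 (fully open); "finger_force": force on a finger pad.
Only numpy, scipy, OpenCV 4.12 (cv2) and the standard library are available. Lean on these libraries where they do the work, as an engineer would, in place of code of your own. Each camera call takes 0.05 s, during which the arm holds its last target. There are 200 camera calls.

TASK

Take both finished brown fibre pots out of the pot press's catch tray and stand them upright on the floor of the grey tote, side by side. Then push the red-handled spring-return lever of the run control down past its first two clicks (yellow and orange marks) to the third (green mark) without driving it on to the stop below, and keep holding it there: the program finishes while the robot is still pressing the lever, because it springs back if let go. Leave the other things on the bench where they are.

Things in the scene. Friction and masses are not known exactly. Their poses are not given: they have to be found in the camera images.
- pot_a: finished pot, brown moulded fibre: square, straight-sided, open at the top, 52 x 52 mm, 65 tall, walls and floor 4 thick, about 60 g, loose. It starts upright in the catch tray. Origin: centre of its underside; z up, x and y along its sides.
- pot_b: second finished pot, the same as pot_a, in the other half of the catch tray.
- press: pot-forming press, fixed, with its aluminium catch tray. Origin: centre of the tray's underside, on the bench. Tray 170 (x) by 280 (y), floor 4 thick, rim 24 above the bench. The green press body (300 x 260, 160 tall, steel head to 230) stands at the tray's -y end, its near face 145 from the origin. One pot stands about 70 to each side of the origin along y.
- tote: grey open tote, fixed, 260 (x) by 220 (y), 60 tall, walls and floor 5 thick, empty at the start. Origin: centre of its underside, on the bench; z up.
- stand: run control, fixed: dark base plate 160 x 110 x 12, grey post, white upright dial disc (radius 55, centre 130 above the bench) with coloured marks on its edge: white (rest), yellow (first), orange (second), green (third). Origin: on the bench below the lever's pivot. The lever reaches out along the stand's -x, towards the robot; y is along the pivot's axis, z up.
- pivot (a point): the lever's pivot, on the stand's z axis 130 above the bench; same axes as the stand. The lever swings in the stand's x-z plane through this point.
- run_handle: the lever's handle, a red round crossbar, 24 mm in diameter, 70 long, along the stand's y, on a steel rod 12 in diameter. Origin: centre of the crossbar, 140 from the pivot; turns with the lever. Height of the centre above the bench: 197 at rest, 159 at the first click, 120 at the second, 81 at the third.
- run_lever (a joint): turn of the lever, rad: 0 at rest, grows as the handle is pushed down; clicks at 0.29, 0.57 and 0.86 (the green third mark); a hard stop comes at 1.05. At value q the handle's centre is 140*cos(0.5-q) mm from the pivot along the stand's -x and 140*sin(0.5-q) above it. A spring always returns it: the push needed is 4 to 8 N, easing by 1 to 3 N as it drops into each click.
- seedling_a: bystander: seedling in a black square pot, 70 x 70, 70 tall plus leaves. Origin: centre of its underside.
- seedling_b: bystander: like seedling_a.
- spray_bottle: bystander: white bottle with a blue cap, 64 in diameter, 190 tall. Origin: centre of its underside.
- jar: bystander: jar with a yellow cap, 60 in diameter, 80 tall. Origin: centre of its underside.
- clay_pot: bystander: terracotta pot, 90 in diameter, 85 tall. Origin: centre of its underside.
- trowel: bystander: hand trowel lying on the bench, 260 long along its x, blade 60 wide at +x, 26 high. Origin: on the bench, 140 from the handle's end.
There are look-alikes about, which are no part of the job. There is more than one size of the stand; the job needs the larger.

How it is judged:
By the outcome, as a careful person would: the job done as asked, in the order asked, and still so for the second after the job is handed in, while the arm keeps its last pose, push and grip.
It also fails if it takes over 72 s, if anything falls off the work surface, if the arm or the gripper's body presses on something with over 40 N, if the wrist force passes 120 N, or if a joint passes its speed limit or range.

## Working session

There is one attempt and no reset: what is moved stays moved. The work goes in short steps, Python scripts to look and compute and a tool call to move; the robot and the scene stay as the last step left them, time stands still between calls to the robot, and variables do not carry over. Pictures are saved under pics/ and viewed, at most 10 in all, crops included, and the job is handed in when it is done.

Besides the shell and the picture viewer there is one more tool, called after "Call:" as name(argument=value, ...), one argument or row to a line, values as JSON. send_rows: Moves the arm, as the interface text tells. Its arguments: {"type":"object","properties":{"moves":{"type":"string"},"newtons":{"type":"number"}},"required":["moves"]}

```bash
mkdir -p pics; ls; python3 - <<'E'
from plant import ctrl
import cv2,numpy as np,pickle
d={}
for n in("top","side","wrist"):
    r=ctrl.read_camera(n);d[n]=r
    print(n,{k:v for k,v in r.items() if k!="image"})
pickle.dump(d,open("cam0.pkl","wb"))
for n in("top","side"): cv2.imwrite(f"pics/{n}0.png",cv2.resize(d[n]["image"][:,:,::-1],(800,600),interpolation=cv2.INTER_CUBIC))
print(ctrl.get_state(),ctrl.finger_overhang)
E
```

```text
pics
top {'fovy': 45.5251035128425, 'cx': 253.04461731927728, 'cy': 196.93198164635464, 'extrinsics': array([[ 4.77403340e-03,  9.82609258e-01, -1.85623961e-01,
         3.44848762e-01],
       [-9.99648131e-01, -1.54051919e-04, -2.65252739e-02,
        -3.78787562e-02],
       [-2.60925754e-02,  1.85685278e-01,  9.82262773e-01,
         1.27199096e+00],
       [ 0.00000000e+00,  0.00000000e+00,  0.00000000e+00,
         1.00000000e+00]])}
side {'fovy': 56.784026995810855, 'cx': 258.75890630236705, 'cy': 193.98324162553035, 'extrinsics': array([[ 0.94150422,  0.2507501 , -0.22515371,  0.35800809],
       [-0.33683845,  0.72096088, -0.60560322, -0.51008886],
       [ 0.01047194,  0.64601841,  0.76324999,  0.75717729],
       [ 0.        ,  0.        ,  0.        ,  1.        ]])}
wrist {'fovy': 68.49398310245077, 'cx': 259.5184818989508, 'cy': 187.95729300007105, 'extrinsics': array([[ 0.32810454, -0.90080244, -0.28443344,  0.14778768],
       [ 0.94463897,  0.31219098,  0.1009654 ,  0.66336885],
       [-0.00215233, -0.30181412,  0.95336436,  0.37111837],
       [ 0.        ,  0.        ,  0.        ,  1.        ]])}
{'time': 0.15, 'qpos': array([ 1.08701727e+00,  2.86976972e-01,  1.57787580e+00, -2.25440415e-07,
        1.27862571e+00, -1.50020169e-01]), 'dq': array([ 0.00015743, -0.00315184, -0.00387428,  0.00124745, -0.00138501,
       -0.00112663]), 'joint_efforts': array([ 8.41232522e-04, -4.06599891e+01, -2.93142486e+01, -1.51109889e-04,
        3.91864232e-03,  1.01982073e-05]), 'eef_pos': array([0.22087491, 0.63730438, 0.24423606]), 'tcp_rot': array([ 1.66105851e-01,  9.86107478e-01, -8.95997834e-04, -2.93730765e-04]), 'contact_force': array([-0.53670618,  0.02440513, -0.42831488]), 'wrist_torque': array([-0.01967583, -0.00347545, -0.03009583]), 'finger_force': 0.0, 'opening': 1.0012613195257665} 0.014
```

View pics/top0.png

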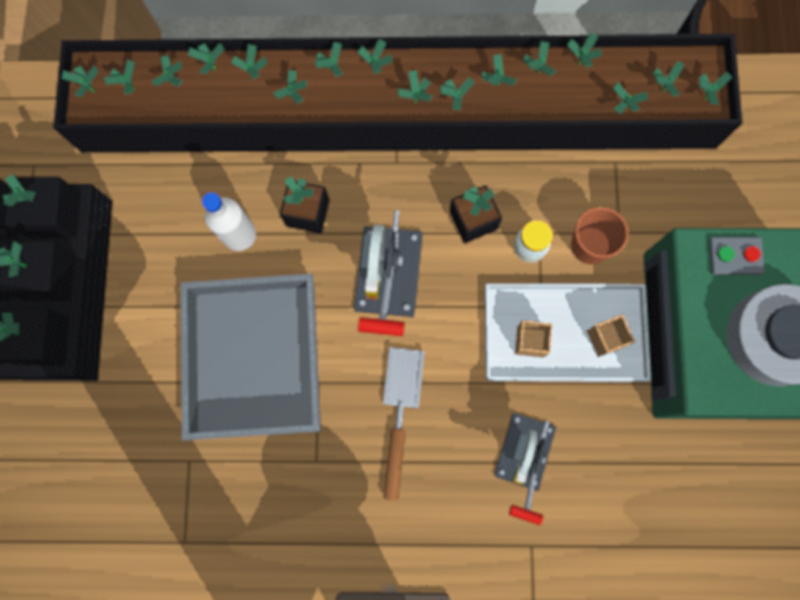

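View pics/side0.png

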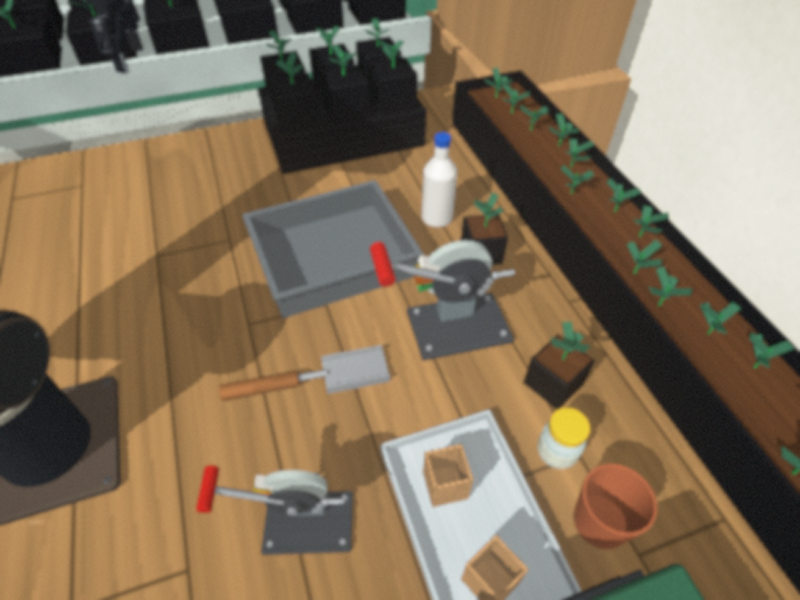

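Top view (800x600): the tote is at (250,355), with the pots in the tray at (534,338) and (611,336). There are two run controls: one with its plate at (388,270) and handle at (381,327), and a smaller one with its plate at (524,450) and handle at (526,515). The job needs the larger, which I'll confirm in a crop. The side view shows the same layout, with pots at (448,475) and (495,568) and handles at (382,263) large and (207,488) small.

```bash
cat > h.py <<'E'
import numpy as np,cv2
def ray(c,u,v):
    f=c["image"].shape[0]/2/np.tan(np.radians(c["fovy"]/2));E=np.array(c["extrinsics"])
    d=E[:3,:3]@np.array([(u-c["cx"])/f,-(v-c["cy"])/f,-1]);return E[:3,3],d/np.linalg.norm(d)
def onz(c,u,v,z):
    o,d=ray(c,u,v);return o+d*(z-o[2])/d[2]
def tri(c1,p1,c2,p2):
    o1,d1=ray(c1,*p1);o2,d2=ray(c2,*p2)
    s=np.linalg.lstsq(np.c_[d1,-d2],o2-o1,rcond=None)[0]
    a,b=o1+s[0]*d1,o2+s[1]*d2;return (a+b)/2,np.linalg.norm(a-b)
def red(im):
    h=cv2.cvtColor(im,cv2.COLOR_RGB2HSV);return (((h[...,0]<6)|(h[...,0]>174))&(h[...,1]>190)&(h[...,2]>90)).astype(np.uint8)
def blobs(m,amin=25):
    n,l,s,c=cv2.connectedComponentsWithStats(m);return [(l==i,s[i],c[i]) for i in range(1,n) if s[i,4]>=amin]
E
python3 - <<'E'
import pickle,cv2,numpy as np
from h import *
d=pickle.load(open("cam0.pkl","rb"));T,S=d["top"],d["side"]
R={}
for n in("top","side"):
    for m,s,c in blobs(red(d[n]["image"])):
        p=np.argwhere(m)[:,::-1].astype(np.float32);r=cv2.minAreaRect(p);b=cv2.boxPoints(r)
        # end midpoints along long side
        e=[b[1]-b[0],b[2]-b[1]];k=0 if np.linalg.norm(e[0])>np.linalg.norm(e[1]) else 1
        ax=e[k]/np.linalg.norm(e[k]);L=np.linalg.norm(e[k]);cc=np.array(r[0])
        print(n,s,cc,L,min(r[1])); R.setdefault(n,[]).append((cc,cc-ax*L/2,cc+ax*L/2))
for a in R["top"]:
  for b in R["side"]:
    p,g=tri(T,a[0],S,b[0]); 
    if g<.02: print("centre",p.round(4),g.round(4),[onz(T,*q,p[2]).round(4) for q in a[1:]])
# composite crops
def crop(n,x0,y0,x1,y1,w,h): return cv2.resize(d[n]["image"][y0:y1,x0:x1,::-1],(w,h),interpolation=cv2.INTER_CUBIC)
P=np.vstack([np.hstack([crop("top",300,175,420,250,400,250),crop("side",240,262,390,384,400,250)]),
 np.hstack([crop("top",215,130,365,340,250,350),crop("side",120,140,340,360,350,350),np.zeros((350,200,3),np.uint8)])])
cv2.imwrite("pics/crops.png",P)
# tote corners top: grey mask
im=T["image"];h=cv2.cvtColor(im,cv2.COLOR_RGB2HSV)
m=((h[...,1]<70)&(h[...,2]>50)).astype(np.uint8);m[:,:112]=0;m[:,208:]=0;m[:165]=0;m[285:]=0
c=max(cv2.findContours(m,cv2.RETR_EXTERNAL,cv2.CHAIN_APPROX_NONE)[0],key=cv2.contourArea)
b=cv2.approxPolyDP(cv2.convexHull(c),5,True)[:,0];print("tote px",b.tolist(),[onz(T,*q,.06).round(3) for q in b])
E
```

```text
top [477 159   9   8  55] [480.75 162.25] 7.7781744 7.071067810058594
top [230 204  28  11 230] [243.51643372 208.84384155] 27.689125 8.270097732543945
top [327 324  20  11 118] [336.3500061  329.45001221] 20.554804 5.692099571228027
side [238 157  14  25 183] [244.18348694 168.94497681] 25.861296 7.6626105308532715
side [126 298  13  30 227] [132.1663208  312.62692261] 29.423405 8.232933044433594
centre [0.5185 0.0139 0.1958] 0.0017 [array([0.5228, 0.0467, 0.1958]), array([ 0.5159, -0.0191,  0.1958])]
centre [ 0.2375 -0.2067  0.1424] 0.0018 [array([ 0.2457, -0.1837,  0.1424]), array([ 0.2312, -0.2293,  0.1424])]
tote px [[199, 175], [204, 275], [116, 281], [115, 181]] [array([0.635, 0.143, 0.06 ]), array([0.366, 0.122, 0.06 ]), array([0.349, 0.354, 0.06 ]), array([0.618, 0.373, 0.06 ])]
```

View pics/crops.png

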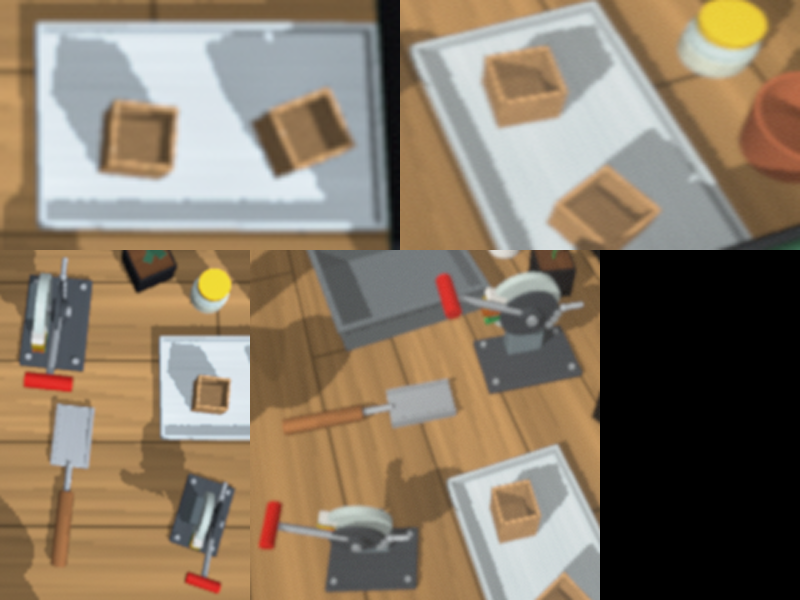

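The larger control is the one with its handle at top-view (243,209) px. It measures 0.196 m high (197 expected) and about 67 mm long. The other handle, at (336,329), is only 0.142 m high and 48 mm long, so it is the look-alike. Next I'll get coarse pot positions and move the wrist camera over the tray.

```bash
cat >> h.py <<'E'
from scipy.spatial.transform import Rotation as Ro
def down(yaw): # tool pointing down, tool y axis at angle yaw from world x
    y=np.array([np.cos(yaw),np.sin(yaw),0]);z=np.array([0,0,-1.]);return Ro.from_matrix(np.c_[np.cross(y,z),y,z])
def move(p0,R0,p1,R1):
    return np.r_[(R0.inv()*R1).as_rotvec()/(2*np.pi),R0.inv().apply(np.array(p1)-p0)/.2].round(4)
def pose(st): return np.array(st["eef_pos"]),Ro.from_quat(st["tcp_rot"])
E
python3 - <<'E'
import pickle,cv2,numpy as np
from h import *
d=pickle.load(open("cam0.pkl","rb"));T,S=d["top"],d["side"]
from plant import ctrl
h=cv2.cvtColor(T["image"],cv2.COLOR_RGB2HSV)
m=((h[...,1]>90)).astype(np.uint8);o=np.zeros_like(m);o[186:238,316:406]=m[186:238,316:406]
for mm,s,c in blobs(o,80):
    p=np.argwhere(mm)[:,::-1].astype(np.float32);r=cv2.minAreaRect(p);b=cv2.boxPoints(r)
    w=np.array([onz(T,*q,.069)[:2] for q in b]);e=w[1]-w[0]
    print(s,c,w.mean(0).round(3),np.linalg.norm(np.diff(w,axis=0),axis=1).round(3),np.degrees(np.arctan2(e[1],e[0])))
p,R=pose(ctrl.get_state());print(R.as_matrix().round(3))
print(move(p,R,[.48,-.12,.33],down(0)))
print(move(p,R,[.48,-.12,.33],down(np.pi)))
E
```

```text
[377 202  28  25 435] [390.54712644 214.29195402] [ 0.526 -0.368] [0.064 0.05  0.063] -66.78202707901458
[331 206  22  22 404] [341.2029703  216.37376238] [ 0.52  -0.239] [0.055 0.053 0.055] -7.766869541305214
[[-0.945  0.328 -0.001]
 [ 0.328  0.945 -0.002]
 [ 0.    -0.002 -1.   ]]
[-3.0000e-04  1.0000e-04  1.9690e-01 -2.4645e+00 -3.1539e+00 -4.2360e-01]
[-2.0000e-04 -3.0000e-04 -3.0310e-01 -2.4645e+00 -3.1539e+00 -4.2360e-01]
```

Call:
send_rows(
  moves="0 0 0.218 -0.91 -0.67 -0.42 1;0 0 0.218 -0.91 -0.67 -0.42 1;0 0 0.218 -0.91 -0.67 -0.42 1;0 0 0.218 -0.91 -0.67 -0.42 1;0 0 0.218 -0.91 -0.67 -0.42 1;0 0 0.218 -0.91 -0.67 -0.42 1;0 0 0.218 -0.91 -0.67 -0.42 1;0 0 0.218 -0.91 -0.67 -0.42 1;0 0 0.218 -0.91 -0.67 -0.42 1",
)

```text
time: 1.27
eef_pos: [0.349, 0.4514, 0.3289]
tcp_rot: [0.752, 0.659, -0.0, -0.0]
contact_force: [0.5, -0.2, 0.5]
opening: 1.005
finger_force: 0.0
```

Call:
send_rows(
  moves="0 0 0 -1 0.8 0 1;0 0 0 -1 0.8 0 1;0 0 0 -1 0.8 0 1;0 0 0 -1 0.8 0 1;0 0 0 -1 0.8 0 1",
)

```text
time: 1.9
eef_pos: [0.4828, 0.229, 0.3291]
tcp_rot: [0.754, 0.657, -0.0, 0.0]
contact_force: [-0.2, -0.3, -0.3]
opening: 1.001
finger_force: 0.0
```

Call:
send_rows(
  moves="0 0 0 -1 0.1 0 1;0 0 0 -1 0.1 0 1;0 0 0 -1 0.1 0 1;0 0 0 -1 0.1 0 1",
)

```text
time: 2.4
eef_pos: [0.4743, 0.0294, 0.3293]
tcp_rot: [0.753, 0.658, 0.0, -0.0]
contact_force: [0.3, 0.3, 0.2]
opening: 0.996
finger_force: 0.0
```

Call:
send_rows(
  moves="0 0 0 -1 0.2 0 1;0 0 0 -1 0.2 0 1;0 0 0 -1 0.2 0 1;0 0 0 -1 0.2 0 1;0 0 0 -1 0.2 0 1;0 0 0 -1 0.2 0 1",
)

```text
time: 3.15
eef_pos: [0.4881, -0.1705, 0.3293]
tcp_rot: [0.752, 0.66, 0.0, -0.0]
contact_force: [-0.1, 0.3, -0.1]
opening: 0.998
finger_force: 0.0
```

```bash
python3 - <<'E'
from plant import ctrl
import cv2,pickle
w=ctrl.read_camera("wrist");s=ctrl.get_state();pickle.dump((w,s),open("w1.pkl","wb"))
print(s["eef_pos"],s["tcp_rot"],w["extrinsics"][:3,3],-w["extrinsics"][:3,2])
cv2.imwrite("pics/w1.png",cv2.resize(w["image"][:,:,::-1],(800,600)))
E
```

```text
[ 0.48807138 -0.17039873  0.32936735] [ 7.51549259e-01  6.59676913e-01  2.33053573e-04 -1.67635103e-04] [ 0.49792423 -0.0933718   0.45637912] [-0.03927649 -0.29860567 -0.95356804]
```

View pics/w1.png

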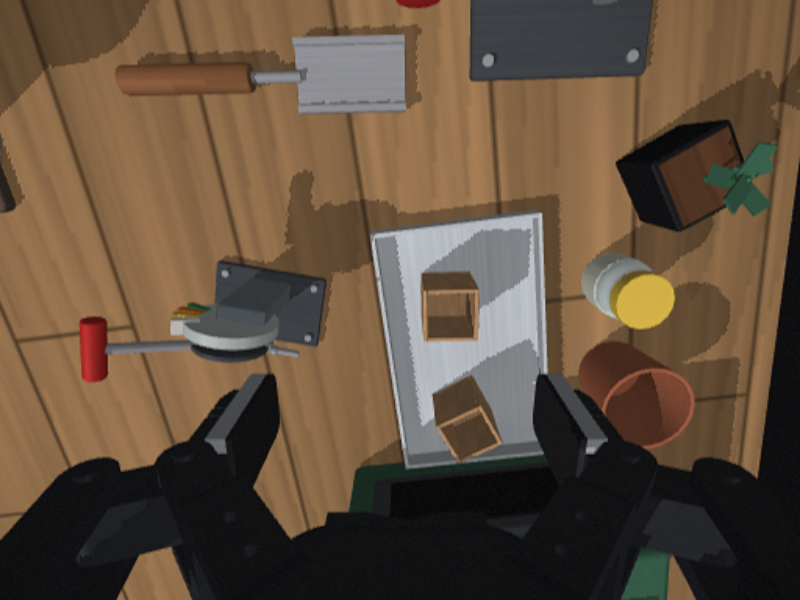

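Wrist view (800x600): pot_a's rim square is at (451,313), pot_b's rim is at (470,434), and the tray is upright between them. Both pots are standing. The rims are thin bright orange lines.

```bash
cat >> h.py <<'E'
def rims(w,box,z=.069):
    x0,y0,x1,y1=box;h=cv2.cvtColor(w["image"],cv2.COLOR_RGB2HSV)
    brown=((h[...,0]>5)&(h[...,0]<22)&(h[...,1]>90)).astype(np.uint8);o=np.zeros_like(brown);o[y0:y1,x0:x1]=brown[y0:y1,x0:x1]
    out=[]
    for m,s,c in blobs(o,150):
        v=h[...,2][m];t,_=cv2.threshold(v.reshape(-1,1),0,255,cv2.THRESH_OTSU)
        b=blobs((m&(h[...,2]>t)).astype(np.uint8),30);mm=max(b,key=lambda q:q[1][2]*q[1][3])[0]
        r=cv2.approxPolyDP(cv2.convexHull(np.argwhere(mm)[:,::-1].astype(np.int32)),4,True)[:,0].astype(float)
        W=np.array([onz(w,*q,z)[:2] for q in r]);e=np.roll(W,-1,0)-W
        out.append((r,W,np.linalg.norm(e,axis=1),np.degrees(np.arctan2(e[:,1],e[:,0])),t,c))
    return out
E
python3 - <<'E'
import pickle
from h import *
w,s=pickle.load(open("w1.pkl","rb"))
for r,W,L,a,t,c in rims(w,(255,165,335,297)): print(c.round(0),t,r.tolist(),W.mean(0).round(4),L.round(3),a.round(1))
p,R=pose(s);print(R.as_matrix().round(3))
E
```

```text
[287. 196.] 109.0 [[306.0, 186.0], [304.0, 217.0], [271.0, 217.0], [270.0, 182.0]] [ 0.5203 -0.2396] [0.048 0.049 0.054 0.052] [-98.2 172.5  84.7 -14.1]
[297. 269.] 119.0 [[320.0, 283.0], [293.0, 295.0], [280.0, 272.0], [307.0, 260.0]] [ 0.5266 -0.3726] [0.049 0.049 0.047 0.048] [-159.1  109.5   20.   -68.9]
[[ 0.13   0.992  0.   ]
 [ 0.992 -0.13   0.001]
 [ 0.001  0.    -1.   ]]
```

Call:
send_rows(
  moves="0 0 0 -0.32 0.2 0.85 1;0 0 0 -0.32 0.2 0.85 1;0 0 0 -0.32 0.2 0.85 1;0 0 0 -0.32 0.2 0.85 1;0 0 0 -0.32 0.2 0.85 1",
)

```text
time: 3.82
eef_pos: [0.52, -0.2402, 0.1613]
tcp_rot: [0.752, 0.659, 0.0, 0.001]
contact_force: [0.3, -0.3, -0.2]
opening: 0.999
finger_force: 0.0
```

```bash
python3 - <<'E'
from plant import ctrl
import pickle
from h import *
w1,_=pickle.load(open("w1.pkl","rb"));w=ctrl.read_camera("wrist");s=ctrl.get_state();p,R=pose(s);pickle.dump((w,s),open("w2.pkl","wb"))
cv2.imwrite("pics/w2.png",w["image"][:,:,::-1])
A1=rims(w1,(255,165,335,225))[0];print(p)
for o in rims(w,(150,60,370,300)):
    print(o[5].round(0),o[4],o[0].tolist(),o[1].mean(0).round(4),o[2].round(3),o[3].round(1))
    print(tri(w1,A1[0].mean(0),w,o[0].mean(0)))
E
```

```text
[ 0.52052574 -0.24067824  0.16258565]Traceback (most recent call last):
  File "<stdin>", line 7, in <module>
  File "h.py", line 27, in rims
    b=blobs((m&(h[...,2]>t)).astype(np.uint8),30);mm=max(b,key=lambda q:q[1][2]*q[1][3])[0]
                                                     ~~~^^^^^^^^^^^^^^^^^^^^^^^^^^^^^^^^
ValueError: max() iterable argument is empty
```

View pics/w2.png

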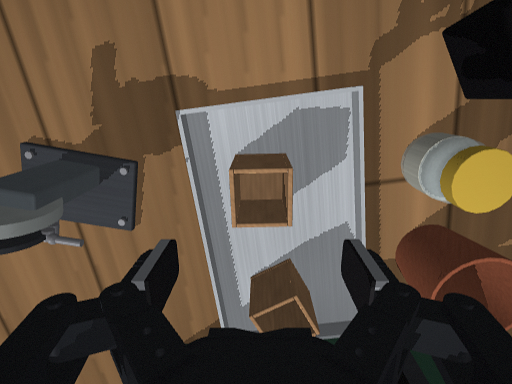

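Pot_a's rim square spans about (230..293, 168..227) in this 512x384 frame, between the open fingers. I'll re-run the measurement on just that region.

```bash
python3 - <<'E'
import pickle
from h import *
w1,_=pickle.load(open("w1.pkl","rb"));w,s=pickle.load(open("w2.pkl","rb"));p,R=pose(s)
A1=rims(w1,(255,165,335,225))[0]
for o in rims(w,(215,140,305,240)):
    print(o[5].round(0),o[4],o[0].tolist(),o[1].mean(0).round(4),o[2].round(3),o[3].round(1))
# height from the clean lower-left/lower-right rim corners in both views
for a,b in (((271,217.5),(231.5,226.5)),((305,217.5),(293,226.5))): print(tri(w1,a,w,b))
E
```

```text
[261. 190.] 121.0 [[291.0, 225.0], [234.0, 170.0], [292.0, 169.0]] [ 0.5316 -0.2342] [0.067 0.046 0.049] [126.9  -6.6 -96.5]
(array([ 0.49293843, -0.26247739,  0.06990679]), np.float64(0.000377107774436616))
(array([ 0.54556842, -0.27781266,  0.05169148]), np.float64(0.0014592296230466852))
```

Two-view corner heights of 0.070 and 0.052 bracket the expected rim height of 0.069. The centre agrees within 3 mm and the closing axis is aligned with the pot's sides, so I'll descend and grip.

Call:
send_rows(
  moves="0 0 0 0 0 0.3 1;0 0 0 0 0 0.57 1;0 0 0 0 0 0.57 1;0 0 0 0 0 0.57 -0.2;0 0 0 0 0 0.57 -0.2;0 0 0 0 0 0.57 -0.2;0 0 0 0 0 0.57 -0.2;0 0 0 0 0 0.57 -0.2;0 0 0 0 0 0.57 -0.2",
  newtons=25,
)

```text
time: 5.0
eef_pos: [0.5216, -0.2426, 0.0497]
tcp_rot: [0.752, 0.659, 0.001, 0.003]
contact_force: [0.5, 1.6, 6.9]
opening: 0.605
finger_force: 27.2
```

Call:
send_rows(
  moves="0 0 0 0 0 -0.2 -0.2;0 0 0 0 0 -0.5 -0.2;0 0 0 0 0 -1 -0.2;0 0 0 0 0 -1 -0.2;0 0 0 0 0 -1 -0.2",
)

```text
time: 5.62
eef_pos: [0.5211, -0.2424, 0.252]
tcp_rot: [0.752, 0.659, 0.001, 0.006]
contact_force: [0.8, -0.1, -0.3]
opening: 0.607
finger_force: 26.8
```

Call:
send_rows(
  moves="0 0 0 0.2 0 -0.4 -0.2;0 0 0 0.4 0 -0.4 -0.2;0 0 0 0.7 0 -0.4 -0.2;0 0 0 1 0 -0.4 -0.2;0 0 0 1 0 -0.4 -0.2",
)

```text
time: 6.25
eef_pos: [0.5449, -0.0391, 0.3241]
tcp_rot: [0.75, 0.661, -0.0, -0.001]
contact_force: [-1.1, -0.3, -1.1]
opening: 0.607
finger_force: 26.8
```

Call:
send_rows(
  moves="0 0 0 0.3 -0.08 0 -0.2;0 0 0 0.6 -0.15 0 -0.2;0 0 0 1 -0.25 0 -0.2;0 0 0 1 -0.25 0 -0.2",
)

```text
time: 6.75
eef_pos: [0.5215, 0.1637, 0.3243]
tcp_rot: [0.752, 0.66, -0.001, -0.0]
contact_force: [0.1, 0.5, -0.9]
opening: 0.604
finger_force: 26.8
```

Call:
send_rows(
  moves="0 0 -0.016 0.3 -0.15 0 -0.2;0 0 -0.033 0.6 -0.25 0 -0.2;0 0 -0.033 0.6 -0.25 0 -0.2;0 0 -0.033 0.6 -0.25 0 -0.2;0 0 -0.033 0.6 -0.25 0 -0.2",
)

```text
time: 7.38
eef_pos: [0.4894, 0.2859, 0.3249]
tcp_rot: [0.681, 0.732, -0.0, 0.0]
contact_force: [-0.1, -0.9, -0.8]
opening: 0.606
finger_force: 26.8
```

```bash
python3 - <<'E'
from plant import ctrl
from h import *
t=ctrl.read_camera("top");s=ctrl.read_camera("side");w=ctrl.read_camera("wrist");st=ctrl.get_state()
print(st["eef_pos"],pose(st)[1].as_matrix().round(3),st["opening"],st["finger_force"])
cv2.imwrite("pics/w3.png",np.hstack([cv2.resize(w["image"][:,:,::-1],(400,300)),cv2.resize(s["image"][:,:,::-1],(400,300))]))
E
```

```text
[0.48929784 0.28625343 0.32527611] [[-0.072  0.997  0.   ]
 [ 0.997  0.072 -0.   ]
 [-0.    -0.    -1.   ]] 0.6054411838993717 26.823315024375916
```

View pics/w3.png

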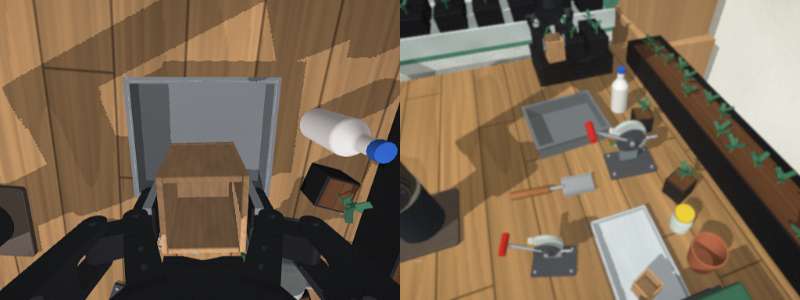

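Pot_a is held upright over the tote, whose +y half is free. Lowering.

Call:
send_rows(
  moves="0 0 0 0 0 0.3 -0.2;0 0 0 0 0 0.6 -0.2;0 0 0 0 0 1 -0.2;0 0 0 0 0 1 -0.2;0 0 0 0 0 1 -0.2",
)

```text
time: 8.15
eef_pos: [0.4889, 0.2872, 0.1252]
tcp_rot: [0.681, 0.733, -0.001, -0.0]
contact_force: [-0.1, -0.3, -0.3]
opening: 0.607
finger_force: 26.8
```

Call:
send_rows(
  moves="0 0 0 0 0 0.15 -0.2;0 0 0 0 0 0.25 -0.2;0 0 0 0 0 0.32 -0.2;0 0 0 0 0 0.35 -0.2;0 0 0 0 0 0.35 -0.2;0 0 0 0 0 0.35 -0.2",
)

```text
time: 8.9
eef_pos: [0.4893, 0.2879, 0.0561]
tcp_rot: [0.68, 0.733, 0.001, 0.0]
contact_force: [-0.2, -0.1, -1.0]
opening: 0.604
finger_force: 26.9
```

Call:
send_rows(
  moves="0 0 0 0 0 0.02 -0.2;0 0 0 0 0 0.02 -0.2;0 0 0 0 0 0.02 -0.2",
)

```text
time: 9.28
eef_pos: [0.4887, 0.2876, 0.0514]
tcp_rot: [0.68, 0.733, 0.0, 0.0]
contact_force: [-0.7, -0.4, -1.4]
opening: 0.604
finger_force: 26.9
```

Call:
send_rows(
  moves="0 0 0 0 0 0.015 -0.2;0 0 0 0 0 0.015 -0.2;0 0 0 0 0 0.015 -0.2",
)

```text
time: 9.65
eef_pos: [0.4891, 0.288, 0.0508]
tcp_rot: [0.68, 0.733, -0.0, -0.0]
contact_force: [-5.5, -2.3, 13.1]
opening: 0.606
finger_force: 27.9
```

Call:
send_rows(
  moves="0 0 0 0 0 0 1;0 0 0 0 0 0 1;0 0 0 0 0 0 1;0 0 0 0 0 0 1;0 0 0 0 0 -0.2 1;0 0 0 0 0 -0.5 1;0 0 0 0 0 -1 1;0 0 0 0 0 -1 1;0 0 0 0 0 -1 1",
)

```text
time: 10.78
eef_pos: [0.4907, 0.2884, 0.253]
tcp_rot: [0.68, 0.733, 0.004, 0.002]
contact_force: [0.7, -0.3, -0.7]
opening: 1.0
finger_force: 0.0
```

Call:
send_rows(
  moves="0 0 0 -0.2 0 -0.25 1;0 0 -0.02 -0.6 0 -0.25 1;0 0 -0.045 -1 0 -0.25 1;0 0 -0.045 -1 0 -0.25 1;0 0 -0.045 -1 0 -0.25 1",
)

```text
time: 11.4
eef_pos: [0.5031, 0.0861, 0.2962]
tcp_rot: [0.572, 0.82, -0.001, -0.001]
contact_force: [-0.4, 0.4, 1.0]
opening: 0.998
finger_force: 0.0
```

Call:
send_rows(
  moves="0 0 0 -0.8 -0.25 0 1;0 0 0 -0.8 -0.25 0 1;0 0 0 -0.8 -0.25 0 1;0 0 0 -0.8 -0.25 0 1",
)

```text
time: 11.9
eef_pos: [0.5126, -0.0804, 0.2967]
tcp_rot: [0.572, 0.821, -0.0, -0.001]
contact_force: [-0.5, -0.0, 0.5]
opening: 1.003
finger_force: 0.0
```

Call:
send_rows(
  moves="0 0 0 -0.8 -0.25 0 1;0 0 0 -0.8 -0.25 0 1;0 0 0 -0.8 -0.25 0 1;0 0 0 -0.8 -0.25 0.2 1",
)

```text
time: 12.4
eef_pos: [0.5241, -0.2486, 0.2607]
tcp_rot: [0.571, 0.821, 0.0, 0.004]
contact_force: [0.4, 0.7, -1.0]
opening: 0.999
finger_force: 0.0
```

Call:
send_rows(
  moves="0 0 0 -0.58 -0.18 0.1 1;0 0 0 -0.58 -0.18 0.48 1;0 0 0 -0.58 -0.18 0.48 1;0 0 0 -0.58 -0.18 0.48 1;0 0 0 -0.58 -0.18 0.48 1;0 0 0 -0.58 -0.18 0.48 1",
)

```text
time: 13.15
eef_pos: [0.5302, -0.3671, 0.1647]
tcp_rot: [0.569, 0.822, -0.0, 0.002]
contact_force: [-0.8, -0.8, -0.6]
opening: 1.001
finger_force: 0.0
```

```bash
python3 - <<'E'
from plant import ctrl
import pickle
from h import *
w=ctrl.read_camera("wrist");st=ctrl.get_state();pickle.dump((w,st),open("w4.pkl","wb"))
print(st["eef_pos"],pose(st)[1].as_matrix().round(3))
for o in rims(w,(200,120,320,250)):
    print(o[5].round(0),o[4],o[0].tolist(),o[1].mean(0).round(4),o[2].round(3),o[3].round(1))
cv2.imwrite("pics/w4.png",w["image"][:,:,::-1])
E
```

```text
[ 0.52998042 -0.36725536  0.16469717] [[-0.351  0.936  0.003]
 [ 0.936  0.351 -0.002]
 [-0.003  0.002 -1.   ]]
[252. 193.] 122.0 [[282.0, 228.0], [224.0, 229.0], [221.0, 173.0], [282.0, 172.0]] [ 0.5263 -0.3737] [0.05 0.05 0.05 0.05] [-158.4  111.1   21.5  -68.1]
```

View pics/w4.png

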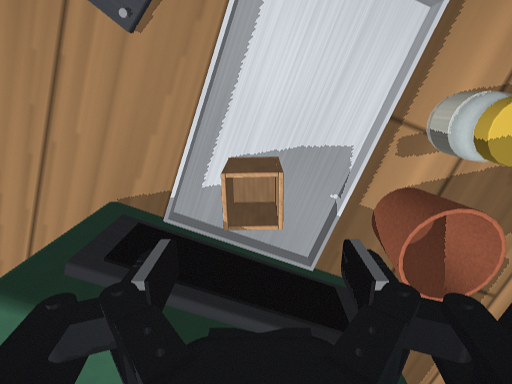

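Pot_b's rim is at (221..282, 172..229). All its sides measure 50 mm and its yaw of 21.5° matches the jaws, so I'll make a small correction, descend and grip.

Call:
send_rows(
  moves="0 0 0 -0.02 -0.03 0 1;0 0 0 -0.02 -0.03 0.3 1;0 0 0 -0.02 -0.03 0.58 1;0 0 0 -0.02 -0.03 0.58 1;0 0 0 -0.02 -0.03 0.58 -0.2;0 0 0 -0.02 -0.03 0.58 -0.2;0 0 0 -0.02 -0.03 0.58 -0.2;0 0 0 -0.02 -0.03 0.58 -0.2;0 0 0 -0.02 -0.03 0.58 -0.2;0 0 0 -0.02 -0.03 0.58 -0.2",
  newtons=25,
)

```text
time: 14.45
eef_pos: [0.5265, -0.3757, 0.0505]
tcp_rot: [0.57, 0.822, -0.001, 0.003]
contact_force: [0.4, -0.4, 7.8]
opening: 0.605
finger_force: 26.9
```

Call:
send_rows(
  moves="0 0 0 0 0 -0.2 -0.2;0 0 0 0 0 -0.5 -0.2;0 0 0 0 0 -1 -0.2;0 0 0 0 0 -1 -0.2;0 0 0 0 0 -1 -0.2",
)

```text
time: 15.08
eef_pos: [0.5262, -0.3752, 0.2528]
tcp_rot: [0.57, 0.822, -0.001, 0.005]
contact_force: [0.5, -0.2, -0.7]
opening: 0.608
finger_force: 26.6
```

Call:
send_rows(
  moves="0 0 0 0.3 0.1 -0.4 -0.2;0 0 0 0.6 0.2 -0.4 -0.2;0 0 0 0.95 0.3 -0.4 -0.2;0 0 0 0.95 0.3 -0.4 -0.2;0 0 0 0.95 0.3 -0.4 -0.2",
)

```text
time: 15.7
eef_pos: [0.5137, -0.1721, 0.3254]
tcp_rot: [0.569, 0.823, 0.0, -0.001]
contact_force: [-0.1, -0.7, -0.9]
opening: 0.608
finger_force: 26.6
```

Call:
send_rows(
  moves="0 0 0 0.3 0.1 0 -0.2;0 0 0 0.6 0.2 0 -0.2;0 0 0 0.95 0.3 0 -0.2;0 0 0 0.95 0.3 0 -0.2;0 0 0 0.95 0.3 0 -0.2",
)

```text
time: 16.32
eef_pos: [0.5039, 0.0239, 0.3253]
tcp_rot: [0.57, 0.822, -0.001, -0.0]
contact_force: [0.5, -1.0, -0.4]
opening: 0.605
finger_force: 26.6
```

Call:
send_rows(
  moves="0 0 0.01 0.3 0.1 0 -0.2;0 0 0.03 0.6 0.2 0 -0.2;0 0 0.045 0.88 0.28 0 -0.2;0 0 0.045 0.88 0.28 0 -0.2;0 0 0.045 0.88 0.28 0 -0.2;0 0 0.045 0.88 0.28 0 -0.2",
)

```text
time: 17.08
eef_pos: [0.4956, 0.2067, 0.326]
tcp_rot: [0.681, 0.732, -0.0, 0.0]
contact_force: [-1.0, -0.7, -1.1]
opening: 0.603
finger_force: 26.6
```

Call:
send_rows(
  moves="0 0 0 0 0 0.3 -0.2;0 0 0 0 0 0.6 -0.2;0 0 0 0 0 1 -0.2;0 0 0 0 0 1 -0.2;0 0 0 0 0 1 -0.2",
)

```text
time: 17.7
eef_pos: [0.4952, 0.2079, 0.1263]
tcp_rot: [0.681, 0.733, -0.001, -0.0]
contact_force: [1.0, 0.3, -0.6]
opening: 0.605
finger_force: 26.6
```

Call:
send_rows(
  moves="0 0 0 0 0 0.15 -0.2;0 0 0 0 0 0.25 -0.2;0 0 0 0 0 0.32 -0.2;0 0 0 0 0 0.36 -0.2;0 0 0 0 0 0.36 -0.2;0 0 0 0 0 0.36 -0.2",
)

```text
time: 18.45
eef_pos: [0.4957, 0.2089, 0.0553]
tcp_rot: [0.68, 0.733, 0.001, 0.001]
contact_force: [-0.0, -0.1, -0.7]
opening: 0.607
finger_force: 26.6
```

Call:
send_rows(
  moves="0 0 0 0 0 0.015 -0.2;0 0 0 0 0 0.015 -0.2;0 0 0 0 0 0.015 -0.2",
)

```text
time: 18.82
eef_pos: [0.4951, 0.2088, 0.0515]
tcp_rot: [0.68, 0.733, 0.0, 0.0]
contact_force: [0.0, 0.1, -0.2]
opening: 0.602
finger_force: 26.6
```

Call:
send_rows(
  moves="0 0 0 0 0 0.012 -0.2;0 0 0 0 0 0.012 -0.2;0 0 0 0 0 0.012 -0.2",
)

```text
time: 19.2
eef_pos: [0.4953, 0.209, 0.0513]
tcp_rot: [0.68, 0.733, -0.0, -0.0]
contact_force: [-4.2, -0.8, 13.4]
opening: 0.604
finger_force: 27.6
```

Call:
send_rows(
  moves="0 0 0 0 0 0 1;0 0 0 0 0 0 1;0 0 0 0 0 0 1;0 0 0 0 0 0 1;0 0 0 0 0 -0.2 1;0 0 0 0 0 -0.5 1;0 0 0 0 0 -1 1;0 0 0 0 0 -1 1;0 0 0 0 0 -1 1",
)

```text
time: 20.32
eef_pos: [0.4969, 0.2092, 0.2535]
tcp_rot: [0.68, 0.733, 0.004, 0.002]
contact_force: [-0.8, 0.4, -0.3]
opening: 0.997
finger_force: 0.0
```

Call:
send_rows(
  moves="0 0 0 0 0 -0.4 -1;0 0 0.029 -0.3 0 -0.4 -1;0 0 0.029 -0.6 0 -0.4 -1;0 0 0.029 -0.9 0.02 -0.4 -1;0 0 0.029 -0.98 0.03 -0.4 -1;0 0 0.029 -0.98 0.03 -0.4 -1;0 0 0.029 -0.98 0.03 -0.4 -1;0 0 0.029 -0.98 0.03 -0.4 -1",
)

```text
time: 21.32
eef_pos: [0.5153, 0.0152, 0.3287]
tcp_rot: [0.743, 0.669, -0.0, -0.0]
contact_force: [-0.4, 0.4, 0.1]
opening: 0.002
finger_force: 0.0
```

```bash
python3 - <<'E'
from plant import ctrl
import pickle
from h import *
t=ctrl.read_camera("top");s=ctrl.read_camera("side");w=ctrl.read_camera("wrist");st=ctrl.get_state()
print(st["eef_pos"],pose(st)[1].as_matrix().round(3),st["opening"])
for n,c in(("t",t),("s",s),("w",w)): print(n,[(b[1].tolist(),b[2].round(1).tolist()) for b in blobs(red(c["image"]),40)])
cv2.imwrite("pics/w5.png",np.hstack([cv2.resize(c["image"][:,:,::-1],(400,300)) for c in (w,s)]))
E
```

```text
[0.51541595 0.0146678  0.32900908] [[ 0.106  0.994  0.   ]
 [ 0.994 -0.106  0.   ]
 [ 0.     0.    -1.   ]] -0.00023005264785605804
t [([477, 159, 9, 8, 54], [480.9, 162.2]), ([327, 324, 20, 11, 115], [336.3, 329.3])]
s [([238, 156, 14, 26, 193], [244.2, 169.0]), ([126, 299, 13, 29, 226], [132.2, 312.9])]
w [([250, 147, 25, 74, 1456], [262.6, 180.7])]
```

View pics/w5.png

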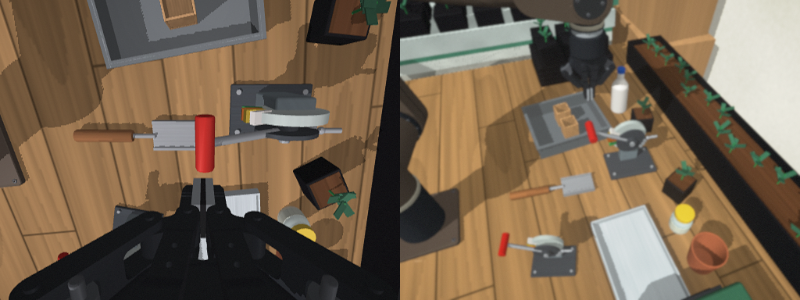

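Both pots stand upright, side by side in the tote: side panel (562,110) and (568,127). The closed fingers are above the red handle, which is at (204,144) in the wrist panel. I'll refine the handle position and set up a lever-angle check.

```bash
cat > lev.py <<'E'
from plant import ctrl
from h import *
Y=np.array([.105,.9945,0]);X=np.array([.9945,-.105,0]);H=np.array([.5185,.0139,.197]);P=H+X*.1229;P[2]=.13
def check():
    s=ctrl.read_camera("side");w=ctrl.read_camera("wrist");st=ctrl.get_state()
    cs=[b[2] for b in blobs(red(s["image"]),40) if 215<b[2][0]<290 and b[2][1]<240]
    o,d=ray(s,*cs[0]);p=o+d*((P-o)@Y)/(d@Y);r=p-P
    print("side: handle",p.round(4),"rad",np.hypot(r@X,r[2]).round(4),"q",(.5-np.arctan2(r[2],-r@X)).round(3),cs)
    cw=[b for b in blobs(red(w["image"]),40)]
    for b in cw: print("wrist",b[1].tolist(),[v.round(4).tolist() if hasattr(v,"round") else v for v in tri(s,cs[0],w,b[2])])
    print(st["time"],st["eef_pos"].round(4),st["contact_force"].round(1))
check() if __name__=="__main__" else 0
E
python3 lev.py
```

```text
side: handle [0.5176 0.014  0.1963] rad 0.1405 q 0.008 [array([244.15104167, 168.72916667])]
wrist [249, 148, 26, 72, 1467] [[0.5183, 0.0165, 0.1936], 0.0001]
21.575 [0.5155 0.0143 0.329 ] [-0.2 -0.   0.5]
```

Call:
send_rows(
  moves="0 0 0 0 0 0.25 -1;0 0 0 0 0 0.45 -1;0 0 0 0 0 0.51 -1;0 0 0 0 -0.03 0.58 -1;0 0 0 0 -0.05 0.65 -1;0 0 0 0 -0.07 0.72 -1;0 0 0 0 -0.07 0.72 -1;0 0 0 0 -0.07 0.72 -1",
)

```text
time: 22.58
eef_pos: [0.5025, 0.0151, 0.1868]
tcp_rot: [0.744, 0.668, 0.001, 0.001]
contact_force: [-2.6, -0.2, 3.3]
opening: 0.002
finger_force: 1.6
```

```bash
python3 lev.py
```

```text
side: handle [0.5073 0.0151 0.1369] rad 0.1343 q 0.448 [array([240.32978723, 187.36170213])]
wrist [242, 179, 41, 58, 1600] [[0.5072, 0.0209, 0.1303], 0.0034]
22.675 [0.5023 0.0152 0.1864] [-2.5  0.9  3.8]
```

```bash
python3 - <<'E'
from plant import ctrl
from h import *
s=ctrl.read_camera("side");w=ctrl.read_camera("wrist")
cv2.imwrite("pics/l1.png",np.hstack([cv2.resize(s["image"][130:230,220:340,::-1],(480,400),interpolation=cv2.INTER_CUBIC),cv2.resize(w["image"][130:280,200:320,::-1],(320,400),interpolation=cv2.INTER_CUBIC)]))
E
```

```text
(no output)
```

View pics/l1.png

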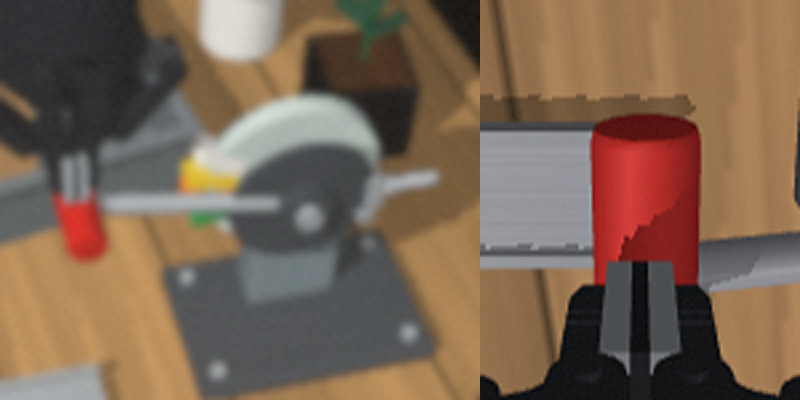

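The side crop shows fingers hiding the bar's far half, so its centroid is biased. I'll use the bar's near end instead, calibrated against the picture at rest, and the rod's direction as a second check.

```bash
cat > lev2.py <<'E'
from lev import *
import pickle
def near(c):
    m=[b for b in blobs(red(c["image"]),25) if 210<b[2][0]<290 and b[2][1]<260][0][0]
    p=np.argwhere(m)[:,::-1].astype(float);k=np.argsort(-p[:,1]);q=p[k][:25].mean(0)  # lowest 25 px = near end
    o,d=ray(c,*q);P2=P-Y*.03;x=o+d*((P2-o)@Y)/(d@Y);r=x-P2;return np.array([-r@X,r[2]])
ref=near(pickle.load(open("cam0.pkl","rb"))["side"]);off=ref-.14*np.array([np.cos(.5),np.sin(.5)])
def q(c):
    r=near(c)-off;return .5-np.arctan2(r[1],r[0]),np.hypot(*r)
s=ctrl.read_camera("side");st=ctrl.get_state();a=q(s)
print("off",off.round(4),"q",round(a[0],3),"rad",a[1].round(4),"z",(.13+.14*np.sin(.5-a[0])).round(4),"| from tip z q",(.5-np.arcsin((st["eef_pos"][2]-.026-.13)/.14)).round(3))
# rod: grey bright line left of the hub; angle from columns just right of the bar
print(st["time"],st["eef_pos"].round(4),st["contact_force"].round(1))
im=s["image"].astype(int)[130:230,220:340];E=[]
for u in range(28,58):
    col=im[55-20:55+25,u];sat=col.max(1)-col.min(1);g=np.where((sat<35)&(col.mean(1)>120))[0]
    if len(g): E.append((u+220,g.mean()+130+35))
E=np.array(E)
W=[]
for u,v in E:
    o,d=ray(s,u,v);x=o+d*((P-o)@Y)/(d@Y);r=x-P;W.append((-r@X,r[2]))
W=np.array(W)
if len(W)>5: 
    f=np.polyfit(W[:,0],W[:,1],1);print("rod slope q",.5-np.arctan(f[0]),"intercept",f[1],len(W),np.std(W[:,1]-np.polyval(f,W[:,0])))
E
python3 lev2.py
```

```text
off [ 0.0012 -0.0038] q 0.282 rad 0.1402 z 0.1603 | from tip z q 0.285
22.825 [0.5022 0.0152 0.1859] [-2.9  0.9  4.7]
rod slope q 0.5861445369777538 intercept 0.03026729177174115 30 0.012707793251848008
```

The near-end measurement gives q = 0.282, and the fingertip height gives 0.285. The lever is at the first click, so I'll push on towards the third.

Call:
send_rows(
  moves="0 0 0 0 -0.01 0.07 -1;0 0 0 0 -0.015 0.14 -1;0 0 0 0 -0.015 0.2 -1;0 0 0 0 -0.005 0.26 -1;0 0 0 0 0.01 0.32 -1;0 0 0 0 0.02 0.36 -1;0 0 0 0 0.03 0.385 -1;0 0 0 0 0.03 0.385 -1;0 0 0 0 0.03 0.385 -1",
)

```text
time: 23.95
eef_pos: [0.5068, 0.0147, 0.1077]
tcp_rot: [0.744, 0.668, -0.001, -0.001]
contact_force: [-4.5, 0.7, 5.2]
opening: 0.001
finger_force: 2.7
```

```bash
python3 lev2.py
```

```text
off [ 0.0012 -0.0038] q 0.838 rad 0.139 z 0.0836 | from tip z q 0.852
24.0 [0.5068 0.0147 0.1078] [-3.8  0.9  5.6]
rod slope q 1.3292691844672413 intercept 0.07271641597202738 30 0.011217345715056027
```

Call:
send_rows(
  moves="0 0 0 0 0 0.008 -1;0 0 0 0 0 0.008 -1;0 0 0 0 0 0.008 -1;0 0 0 0 0 0.008 -1",
)

```text
time: 24.5
eef_pos: [0.5072, 0.0146, 0.1066]
tcp_rot: [0.744, 0.668, -0.0, -0.001]
contact_force: [-4.8, 0.7, 5.6]
opening: 0.002
finger_force: 3.0
```

```bash
python3 lev2.py; python3 - <<'E'
from plant import ctrl
from h import *
s=ctrl.read_camera("side");t=ctrl.read_camera("top");w=ctrl.read_camera("wrist")
cv2.imwrite("pics/fin.png",np.vstack([np.hstack([cv2.resize(s["image"][:,:,::-1],(400,300)),cv2.resize(t["image"][:,:,::-1],(400,300))]),
 np.hstack([cv2.resize(s["image"][100:235,200:360,::-1],(400,300),interpolation=cv2.INTER_CUBIC),cv2.resize(w["image"][:,:,::-1],(400,300))])]))
E
```

```text
off [ 0.0012 -0.0038] q 0.846 rad 0.1394 z 0.0825 | from tip z q 0.861
24.55 [0.5072 0.0146 0.1066] [-4.   0.   5.8]
rod slope q 1.3335169711311572 intercept 0.07250267053232053 30 0.01093781335684746
```

View pics/fin.png

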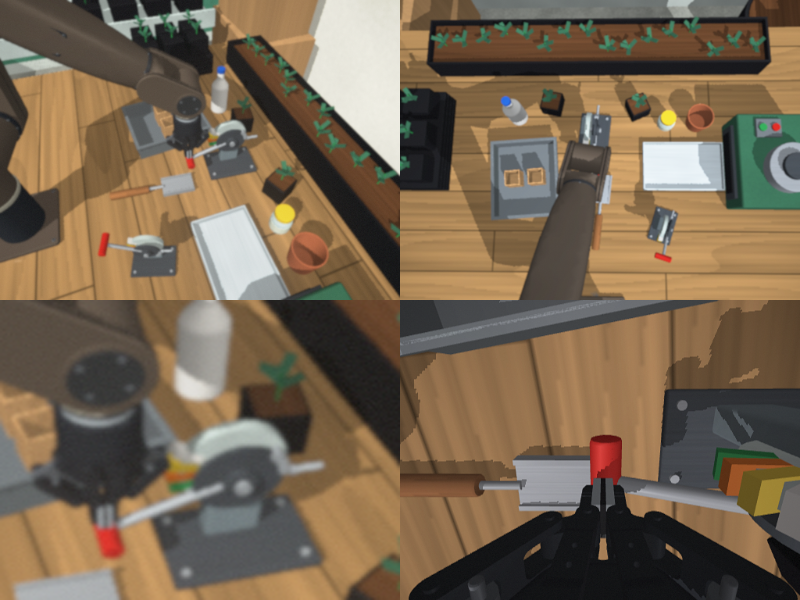

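The pots stand upright in the tote at top-panel (512,178) and (536,177), the bystanders haven't moved, and the lever is down near green. The two estimates are q = 0.846 and 0.861, so I'll nudge 1.5 mm to centre it on the third click.

Call:
send_rows(
  moves="0 0 0 0 0 0.007 -1;0 0 0 0 0 0.007 -1;0 0 0 0 0 0.007 -1;0 0 0 0 0 0.007 -1",
)

```text
time: 25.2
eef_pos: [0.5075, 0.0146, 0.1054]
tcp_rot: [0.744, 0.668, -0.0, -0.0]
contact_force: [-3.4, 1.2, 6.2]
opening: 0.0
finger_force: 3.1
```

```bash
python3 lev2.py | head -2; python3 -c "
from plant import ctrl
print(ctrl.sign_off())"
```

```text
off [ 0.0012 -0.0038] q 0.849 rad 0.1394 z 0.0821 | from tip z q 0.87
25.25 [0.5075 0.0146 0.1054] [-4.2  0.8  6.2]
the job is handed in; nothing more can be done
None
```

I've handed the job in at about 25 s: both pots stand upright side by side in the tote, and the arm is holding the larger control's lever at the third (green) click, with q measured at 0.85–0.87 against 0.86.

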